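Hold the inspection microscope over the bare chip

TASK

Two phone boards are clamped in round fixtures; on one of them the chip is still under its closed metal shield, on the other the shield's lid is off and the chip lies bare in its open frame. Draw the cordless hand microscope out of its slanted stand, turn it upright with the lens pointing straight down, and hold it still with the lens centred about 40 mm above the bare chip, without touching either board with it or disturbing the phone, jar and screwdriver lying about. Finish while still holding it there in the gripper: do not put it down or let go.

Things in the scene. Friction and masses are not known exactly. Their poses are not given: they have to be found in the camera images.
- scope: cordless hand microscope: a round rod 30 mm in diameter, 150 mm long, aluminium for the 50 mm at the lens end, black beyond, about 0.16 kg, loose in the cup. Origin: centre of the lens face; z runs along the rod to the tail. At the start the lens end is down in the cup; the tail sticks out 85 mm, leaning 40 degrees from vertical; grip it there, e.g. 35 mm from the tail end, fingers along the rod
- lens (a point): centre of the lens face (same point as the scope's origin)
- stand: fixed dark steel stand: foot 130 x 90 x 12 mm with a slanted round grey cup, outside diameter 43 mm, inside 36 mm, 66 mm deep inside, leaning 40 degrees from vertical towards the stand's -x. Origin: centre of the foot's underside, z up
- cup_mouth (a point): centre of the cup's mouth, 80 mm above the bench; the line from cup_floor to cup_mouth is the cup's axis, along which the scope is drawn out
- cup_floor (a point): centre of the cup's inner floor, where the lens end rests
- fixture_1: fixed white round board fixture, 110 mm in diameter and 20 mm high, a steel thumbscrew sticking out 16 mm on its robot side, a green board 66 x 38 mm clamped on top between two black jaws that reach 28 mm above the bench. Origin: centre of its underside, z up. The fixture on the robot's left
- fixture_2: a second fixture just like fixture_1, on the robot's right of it
- chip_1 (a point): centre of the top of the 16 mm square black chip on fixture_1's board, 26 mm above the bench (hidden under the shield when the shield is there)
- chip_2 (a point): the same for fixture_2
- shield: the closed shield: a plain steel box 26 x 26 x 5 mm, fixed over one of the two chips, covering it; its top is 29 mm above the bench. Origin: centre of its underside. The other chip is the bare one: it lies open inside a thin steel frame 26 mm square
- phone: bystander: a phone lying flat, 72 x 150 x 9 mm, beyond the fixtures; origin at the centre of its underside
- jar: bystander: small closed jar, 40 mm in diameter, 45 mm high; origin at the centre of its underside
- screwdriver: bystander: screwdriver 150 mm long lying on the bench, nearer to the robot than the fixtures; origin under its middle
Not all that is in view belongs to the job. There is more than one size of the stand; the job needs the smaller.

How it is judged:
On the way:
1. the scope is drawn right out of the stand's cup and held in the fingers (distance between lens and cup_floor above 0.08 m and contact force between scope and stand below 0.05 N and contact force between the fingers and scope above 1 N), for 0.1 s.
At the end, for the whole second after the job is handed in: the scope is held in the fingers, lens down, its axis within 0.17 rad of vertical, still, the lens within 13 mm sideways of the centre of the bare (unshielded) chip and 20 to 60 mm above its top, and touches neither stand, fixtures nor shield (((horizontal distance between lens and chip_1 below 0.013 m and z of lens in the frame of fixture_1 between 0.046 and 0.086 m and horizontal distance between shield and chip_1 above 0.05 m) or (horizontal distance between lens and chip_2 below 0.013 m and z of lens in the frame of fixture_2 between 0.046 and 0.086 m and horizontal distance between shield and chip_2 above 0.05 m)) and angle between scope's own z axis and vertical below 0.17 rad and contact force between the fingers and scope above 1 N and linear speed of scope below 0.02 m/s and angular speed of scope below 0.15 rad/s and contact force between scope and stand below 0.05 N and contact force between scope and fixture_1 below 0.05 N and contact force between scope and fixture_2 below 0.05 N and contact force between scope and shield below 0.05 N); the arm keeps its last pose, push and grip.
It fails at once if the scope knocks against a fixture, its board or the shield (contact force between scope and fixture_1 above 0.5 N or contact force between scope and fixture_2 above 0.5 N or contact force between scope and shield above 0.5 N).
It fails at once if a bystander is shifted by more than 20 mm (distance of any of phone, jar, screwdriver from where it was at the start of the episode above 0.02 m).
It also fails if it takes over 34 s, if anything falls off the work surface, if the arm or the gripper's body presses on something with over 40 N, if the wrist force passes 120 N, or if a joint passes its speed limit or range.

ROBOT

A 6-joint arm with a two-finger parallel gripper is mounted at the origin on the work surface. World frame = base frame: x ahead of the robot, y to its left, z up, the work surface at z = 0. Lengths are in m, angles in rad, forces in N, time in s.
With the tool pointing down it reaches from about 0.375 to 0.9 m from the base axis. Payload 3.1 kg.
Tool frame: the origin (TCP) lies between the finger pads; the fingertips stand 17 mm ahead of it and the grasp point (between the pads) lies 2 mm behind it (robot.nose_length is the distance from the TCP to the fingertips, in m); z points along the fingers, y is the line along which they close (so a half turn about z gives the same grasp; the last joint's range is limited). The gripper opens to 87 mm and grips with 3 to 60 N. Pads are 19 mm wide; open, the fingers measure 117 mm over their backs; the gripper's body (75 mm by 190 mm) begins 51 mm behind the grasp point.
Start: joints at [-0.178, 0.527, 1.433, -0, 1.181, -0.178], TCP at [0.625, 0, 0.24] pointing down, gripper open.
Joint ranges: [-3.08, 3.08], [-0.75, 2.2], [0.22, 2.44], [-1.43, 4.57], [0, 2.65], [-2.85, 2.85]. Speed limits (rad/s): [2.79, 2.79, 3.14, 3.14, 3.14, 3.14].

INTERFACE

Orientations are given as a unit quaternion [x, y, z, w].
In Python, from rig import robot, cams gives the robot as it stands.
- The arm moves only by the shell command python3 -m pendant 'ROWS' [FORCE]. ROWS is JSON, a list of rows, each an object with "jaw": the opening, from 0 (shut) to 1 (fully open); "linear": the shift along the tool's x, y, z in cm, a list of three; "twist": the turn about the tool's z in degrees. A call has 1 to 12 rows; each row shifts and turns the commanded pose from where the row before left it, along the tool's axes as they then stand; what a row does not reach is not made up. A row lasts 1/12 s, in which the tool goes at most 41.7 mm and 7.16 degrees, less where a joint would pass 70% of its speed; a pose out of reach is approached as far as the arm can. A call is refused whole if a number of a shift passes 4.17 or a number of a turn 7.16, either way. A call with a gripper value outside its range is refused whole. The fingers move at their own pace and stop on an object; FORCE is the grip in N (left out, the last holds). Time passes only in rows, so rows that do not move let the fingers close. It gives the time, the measured TCP pose, the force, the opening and the grip force at its end, in the units of the state.
- robot.get_obs(): the state, without advancing time (a new reading comes with each control period).
- cams.camera(name): name is "scene" or "side" or "wrist"; returns a dict with "color" (384x512x3 uint8, blue, green, red), "depth" (384x512 float32, m along the optical axis (not along the pixel's ray), 0 where there is no reading), "fov_y" (degrees; the focal length in pixels is half the picture's height over the tangent of half this angle, whatever the lens; pixels are square), "cx", "cy" (the principal point, pixels), "view" (4x4, takes a point from world to camera coordinates). Camera axes: x right, y down, z forward; pixel columns grow to the right and rows downward; lengths in m; the calibration is good to about 2 mm. A picture is of the moment at which its call begins.
- robot.hand_in(): hands the job in; it is judged then, once.
The state is a dict: "time": time; "q": joint angles; "joint_velocities": joint speeds; "joint_torque": joint torques, N m; "position": TCP position; "tool_rot": TCP orientation; "ft_force": force on the tool from outside, world axes, zero at the start; "moment": the same for the moment, N m; "grip_width": finger opening in m; "grip_force": force on a finger pad.
Only numpy, scipy, OpenCV 4.12 (cv2) and the standard library are available. Lean on these libraries where they do the work, as an engineer would, in place of code of your own. Each camera call takes 0.05 s, during which the arm holds its last target. There are 200 camera calls.

## Working session

There is one attempt and no reset: what is moved stays moved. The work goes in short steps, Python scripts to look and compute and a shell command to move; the robot and the scene stay as the last step left them, time stands still between calls to the robot, and variables do not carry over. Pictures are saved under pics/ and viewed, at most 10 in all, crops included, and the job is handed in when it is done.

```bash
ls; mkdir -p pics
cat > h.py <<'E'
import numpy as np, cv2, pickle
from rig import robot, cams
def grab(n):
    c=cams.camera(n); pickle.dump(c,open(f'{n}.pkl','wb')); return c
def load(n): return pickle.load(open(f'{n}.pkl','rb'))
def f(c): return c['color'].shape[0]/2/np.tan(np.radians(c['fov_y'])/2)
def cloud(c):
    d=c['depth']; v,u=np.mgrid[:d.shape[0],:d.shape[1]]
    p=np.stack([(u-c['cx'])/f(c)*d,(v-c['cy'])/f(c)*d,d,np.ones_like(d)],-1)
    P=(p@np.linalg.inv(np.array(c['view'])).T)[...,:3]; P[d==0]=np.nan; return P
def proj(c,p):
    q=np.array(c['view'])@np.append(p,1); return q[:2]/q[2]*f(c)+[c['cx'],c['cy']]
E
python3 - <<'E'
from h import *
a=[grab(n) for n in ('scene','side')]
for n,c in zip(('scene','side'),a):
    cv2.imwrite(f'pics/{n}0.png',cv2.resize(c['color'],(800,600),interpolation=cv2.INTER_CUBIC)); print(n,c['fov_y'],c['cx'],c['cy'],np.linalg.inv(np.array(c['view'])).round(3))
E
```

```text
pics
scene 57.58849765755352 254.13874170139584 191.08669114128412 [[-0.379  0.781 -0.496  1.109]
 [ 0.925  0.326 -0.194 -0.002]
 [ 0.011 -0.533 -0.846  1.001]
 [ 0.     0.     0.     1.   ]]
side 54.23559285737798 254.15211937876802 186.9154597353806 [[ 0.818 -0.329  0.472 -0.038]
 [-0.575 -0.495  0.651 -1.063]
 [ 0.02  -0.804 -0.594  0.859]
 [ 0.     0.     0.     1.   ]]
```

View pics/scene0.png

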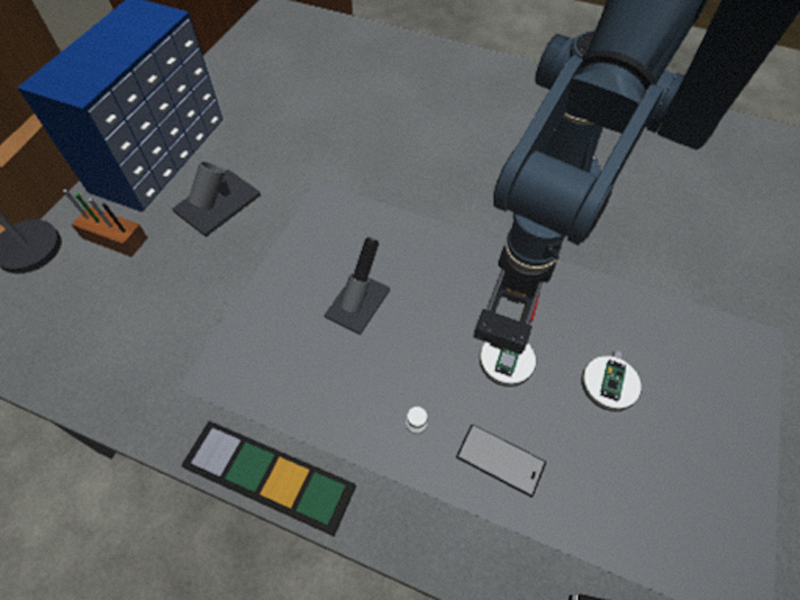

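View pics/side0.png

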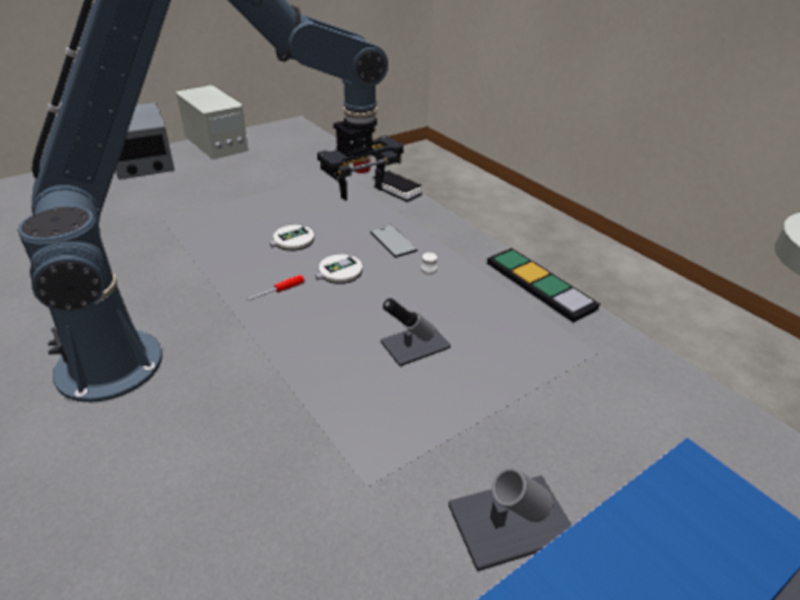

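Scene view: the small stand with scope is at (357,300) and its tail at (371,242). The shielded board (silver box) is at (508,362), and the board that looks bare is at (612,382), on the robot's left. Tool stays vertical under this pendant, so the scope will have to be pivoted in the fingers. Next I'll measure.

Run:
```python
from h import *
a=load('scene');s=load('side')
print(robot.get_obs()['tool_rot'])
crops=[a['color'][215:270,300:420],s['color'][135:190,165:245],a['color'][140:225,195:265],s['color'][180:240,235:300]]
cv2.imwrite('pics/crops.png',np.vstack([np.hstack([cv2.resize(c,(400,300),interpolation=cv2.INTER_CUBIC) for c in crops[i:i+2]]) for i in (0,2)]))
for n,c in (('scene',a),('side',s)):
    P=cloud(c); z=P[...,2]
    print(n,'bench',np.nanmedian(z[230:240,200:220]))
    # rod: points above z=.1 in region
    m=(z>.095)&(P[...,0]>.3)&(P[...,0]<.8)&(P[...,1]<-.12)&(P[...,1]>-.5)
    Q=P[m]; print(len(Q),Q.min(0) if len(Q) else 0,Q.max(0) if len(Q) else 0)
    if len(Q)>10:
        cen=Q.mean(0);u,w,vt=np.linalg.svd(Q-cen); print('cen',cen,'ax',vt[0],w)
    col=c['color'].astype(int)
    w=(col.min(-1)>170)&(z>.012)&(z<.03)
    n_,l,st,ce=cv2.connectedComponentsWithStats(w.astype(np.uint8))
    for i in range(1,n_):
        if st[i,4]>80: print(st[i],ce[i],np.nanmean(P[l==i],0), np.nanmin(P[l==i],0),np.nanmax(P[l==i],0))
```

```text
[ 7.07115057e-01  7.07097809e-01 -5.65486281e-04 -8.15902250e-04]
scene bench -0.001203555237378029
211 [ 0.48806732 -0.31590851  0.09532973] [ 0.5532811  -0.28353785  0.14943   ]
cen [ 0.52309284 -0.29728094  0.12248886] ax [ 0.69463987 -0.07927955 -0.71497567] [0.3042026  0.119621   0.06646082]
[308 219  35  26 429] [325.37296037 232.70629371] [0.58777907 0.03443118 0.01775518] [ 0.53320351 -0.02451885  0.01216805] [0.62923354 0.08271458 0.02330001]
[374 228  36  33 581] [391.58519793 244.63855422] [0.54848252 0.23240005 0.01753611] [0.48861969 0.17918364 0.01247517] [0.59937592 0.28592752 0.02432855]
side bench 0.002724344242709731
174 [ 0.48513328 -0.31735224  0.09517385] [ 0.56577972 -0.28480399  0.1523741 ]
cen [ 0.51130332 -0.3079399   0.12603005] ax [ 0.69732032 -0.18073776 -0.69359803] [0.30126263 0.10887619 0.07136688]
[175 144  26  14 183] [187.53551913 150.79234973] [0.53959037 0.22533504 0.02233923] [0.48188528 0.1752495  0.01517924] [0.59722953 0.29005068 0.02978273]
[204 163  28  16 230] [217.5173913  170.80434783] [0.56820379 0.02235076 0.02256859] [ 0.51502361 -0.02488099  0.01614107] [0.62538418 0.08174192 0.02982104]
[357 186  20  12 102] [365.74509804 191.45098039] [ 0.95454165 -0.40239478  0.02527106] [ 0.92698535 -0.428514    0.02066888] [ 0.98658439 -0.37634022  0.02952995]
```

View pics/crops.png

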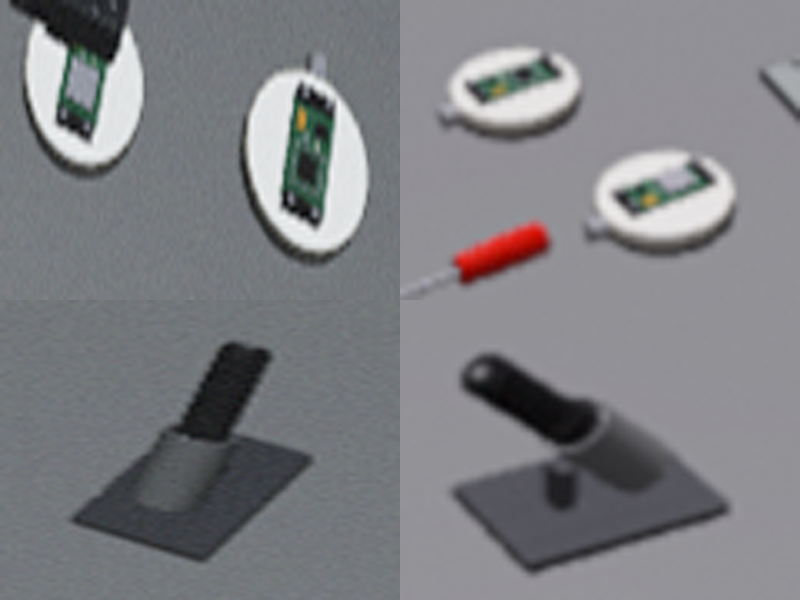

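Bare board is fixture_1: dark chip with frame at crop (307,167), i.e. scene pixel (392,245.6), with side pixel about (190,148). The shield (silver) is on fixture_2. I'll fit the rod as a cylinder and locate the chip.

Run:
```python
from h import *
from scipy.optimize import least_squares
def ray(c,u,v,z):
    M=np.linalg.inv(np.array(c['view'])); d=M[:3,:3]@[(u-c['cx'])/f(c),(v-c['cy'])/f(c),1]; o=M[:3,3]
    return o+d*(z-o[2])/d[2]
a=load('scene');s=load('side')
print('chip',ray(a,392.1,245.6,.026),ray(s,190,148.2,.026))
def pts(c):
    P=cloud(c);z=P[...,2]
    m=(z>.1)&(P[...,0]>.46)&(P[...,0]<.58)&(P[...,1]<-.25)&(P[...,1]>-.34)&(c['color'].max(-1)<75)
    return P[m]
def res(p,Q):
    x,y,yaw,t=p; d=np.array([np.sin(t)*np.cos(yaw),np.sin(t)*np.sin(yaw),np.cos(t)])
    r=Q-[x,y,.12]; r=r-np.outer(r@d,d); return np.linalg.norm(r,axis=1)-.015
for n,Q in (('scene',pts(a)),('side',pts(s)),('both',np.vstack([pts(a),pts(s)]))):
    o=least_squares(res,[.52,-.3,3.0,.698],args=(Q,),loss='soft_l1',f_scale=.002)
    o2=least_squares(lambda p:res([*p,.698],Q),o.x[:3],loss='soft_l1',f_scale=.002)
    x,y,yaw=o2.x; d=np.array([np.sin(.698)*np.cos(yaw),np.sin(.698)*np.sin(yaw),np.cos(.698)])
    print(n,len(Q),o.x.round(4),o2.x.round(4),np.abs(o2.fun).mean(),'maxproj',np.percentile((Q-[x,y,.12])@d,[0,98,100]))
# stand foot
for n,c in (('scene',a),('side',s)):
    P=cloud(c);z=P[...,2]; m=(z>.006)&(z<.018)&(P[...,0]>.4)&(P[...,0]<.75)&(P[...,1]<-.2)&(P[...,1]>-.42)&(c['color'].max(-1)<95)
    Q=P[m]; print(n,cv2.minAreaRect(Q[:,:2].astype(np.float32)))
```

```text
chip [0.55622729 0.23259126 0.026     ] [0.5555525  0.23289167 0.026     ]
scene 183 [ 0.5106 -0.2993  3.0443  0.7226] [ 0.5108 -0.2994  3.0561] 0.0015671355505315861 maxproj [-0.03900543  0.02657235  0.0268461 ]
side 131 [ 0.5142 -0.2987  2.9841  0.6983] [ 0.5142 -0.2987  2.984 ] 0.001743162118684841 maxproj [-0.03438549  0.03261114  0.03402695]
both 314 [ 0.5113 -0.2989  3.0023  0.7182] [ 0.5115 -0.2989  3.0015] 0.001827855898750233 maxproj [-0.03835876  0.03027655  0.0324285 ]
scene ((0.5661992430686951, -0.3047131597995758), (0.0893978402018547, 0.1318248063325882), 82.87816619873047)
side ((0.5602651238441467, -0.31157466769218445), (0.08516186475753784, 0.1251842975616455), 81.16809844970703)
```

```bash
python3 -m pendant '[{"jaw":1,"linear":[-2.49,-0.94,0],"twist":0},{"jaw":1,"linear":[-2.49,-0.94,0],"twist":0},{"jaw":1,"linear":[-2.49,-0.94,0],"twist":0},{"jaw":1,"linear":[-2.49,-0.94,0],"twist":0},{"jaw":1,"linear":[-2.49,-0.94,0],"twist":0},{"jaw":1,"linear":[-2.49,-0.94,0],"twist":0},{"jaw":1,"linear":[-2.49,-0.94,0],"twist":0},{"jaw":1,"linear":[-2.49,-0.94,0],"twist":0},{"jaw":1,"linear":[-2.49,-0.94,0],"twist":0},{"jaw":1,"linear":[-2.49,-0.94,0],"twist":0},{"jaw":1,"linear":[-2.49,-0.94,0],"twist":0},{"jaw":1,"linear":[-2.49,-0.94,0],"twist":0}]'
python3 -m pendant '[{"jaw":1,"linear":[0,0,0],"twist":7},{"jaw":1,"linear":[0,0,0],"twist":7},{"jaw":1,"linear":[0,0,0],"twist":7},{"jaw":1,"linear":[0,0,0],"twist":7},{"jaw":1,"linear":[0,0,0],"twist":7},{"jaw":1,"linear":[0,0,0],"twist":7},{"jaw":1,"linear":[0,0,0],"twist":7},{"jaw":1,"linear":[0,0,0],"twist":7},{"jaw":1,"linear":[0,0,0],"twist":7},{"jaw":1,"linear":[0,0,0],"twist":7},{"jaw":1,"linear":[0,0,0],"twist":7},{"jaw":1,"linear":[0,0,0],"twist":7}]'
python3 -m pendant '[{"jaw":1,"linear":[0,0,0],"twist":7},{"jaw":1,"linear":[0,0,0],"twist":7},{"jaw":1,"linear":[0,0,0],"twist":0}]'
cat >> h.py <<'E'
def state():
    from scipy.spatial.transform import Rotation as R
    o=robot.get_obs(); r=R.from_quat(o['tool_rot']).as_matrix(); print('t',o['time'],'p',np.round(o['position'],4),'q',np.round(o['q'],3),'w',o['grip_width'],'gf',o['grip_force'],'ft',np.round(o['ft_force'],2),'\n',r.round(3)); return o,r
E
python3 - <<'E'
from h import *
from scipy.optimize import least_squares
o,r=state(); print('want in tool (cm), to z .12:',r.T@(np.array([.5115,-.2989,.12])-o['position'])*100)
c=grab('wrist'); cv2.imwrite('pics/w1.png',cv2.resize(c['color'],(800,600)))
P=cloud(c);z=P[...,2]
m=(z>.1)&(z<.16)&(P[...,0]>.44)&(P[...,0]<.58)&(P[...,1]<-.25)&(P[...,1]>-.34)
Q=P[m];print(len(Q),Q.min(0),Q.max(0))
def res(p):
    x,y,yaw=p;t=.698; d=np.array([np.sin(t)*np.cos(yaw),np.sin(t)*np.sin(yaw),np.cos(t)])
    e=Q-[x,y,.12]; e=e-np.outer(e@d,d); return np.linalg.norm(e,axis=1)-.015
s=least_squares(res,[.5115,-.299,3.0],loss='soft_l1',f_scale=.002);print(s.x,np.abs(s.fun).mean())
E
```

```text
time: 1.1
position: [0.5113, -0.2997, 0.2391]
tool_rot: [0.707, 0.707, -0.0, -0.001]
ft_force: [-0.7, -0.3, 0.5]
grip_width: 0.087
grip_force: 0.0
time: 2.1
position: [0.5119, -0.2985, 0.239]
tool_rot: [0.999, 0.049, -0.0, -0.0]
ft_force: [-0.5, 0.1, -0.2]
grip_width: 0.0869
grip_force: 0.0
time: 2.35
position: [0.5119, -0.2986, 0.2391]
tool_rot: [0.997, -0.071, -0.0, -0.0]
ft_force: [0.3, -0.1, 0.2]
grip_width: 0.0867
grip_force: 0.0
t 2.35 p [ 0.5119 -0.2986  0.2391] q [-0.716  0.485  1.516 -0.     1.142  0.996] w 0.08672308556168688 gf 0.0 ft [ 0.27 -0.14  0.2 ] 
 [[ 0.99  -0.141 -0.001]
 [-0.141 -0.99   0.001]
 [-0.001 -0.001 -1.   ]]
want in tool (cm), to z .12: [-0.02405494  0.04561752 11.90642232]
2340 [ 0.48409384 -0.3183984   0.10012628] [ 0.54792531 -0.28567663  0.150971  ]
[ 0.51061573 -0.30186167  3.0255202 ] 0.0013844209436775984
```

View pics/w1.png

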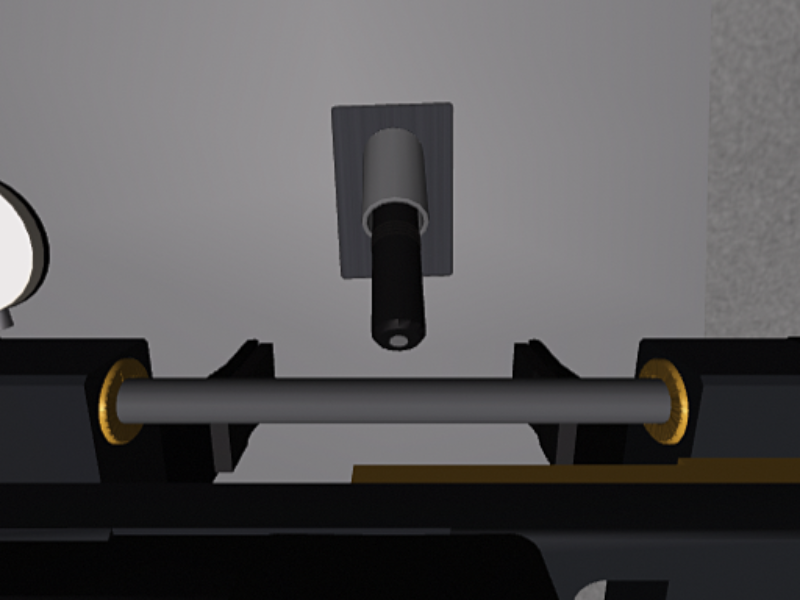

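Wrist view: rod lies centred between the fingers (tail at (398,340), finger gap centre ~394), in line with the tool's x. Descend and grip.

```bash
python3 -m pendant '[{"jaw":1,"linear":[0,0.1,2],"twist":0},{"jaw":1,"linear":[0,0.1,2],"twist":0},{"jaw":1,"linear":[0,0,2],"twist":0},{"jaw":1,"linear":[0,0,2],"twist":0},{"jaw":1,"linear":[0,0,2],"twist":0},{"jaw":1,"linear":[0,0,1.8],"twist":0},{"jaw":1,"linear":[0,0,0],"twist":0}]'
python3 -m pendant '[{"jaw":0,"linear":[0,0,0],"twist":0},{"jaw":0,"linear":[0,0,0],"twist":0},{"jaw":0,"linear":[0,0,0],"twist":0},{"jaw":0,"linear":[0,0,0],"twist":0},{"jaw":0,"linear":[0,0,0],"twist":0},{"jaw":0,"linear":[0,0,0],"twist":0},{"jaw":0,"linear":[0,0,0],"twist":0},{"jaw":0,"linear":[0,0,0],"twist":0},{"jaw":0,"linear":[0,0,0],"twist":0},{"jaw":0,"linear":[0,0,0],"twist":0}]' 20
```

```text
time: 2.98
position: [0.5097, -0.2989, 0.1178]
tool_rot: [0.998, -0.068, -0.003, -0.002]
ft_force: [-0.2, -0.3, -0.4]
grip_width: 0.0868
grip_force: 0.0
time: 3.82
position: [0.5118, -0.3007, 0.1216]
tool_rot: [0.998, -0.07, -0.0, -0.0]
ft_force: [-0.9, 0.1, 0.9]
grip_width: 0.0299
grip_force: 20.0
```

```bash
python3 -m pendant '[{"jaw":0,"linear":[-0.58,0,-0.69],"twist":0},{"jaw":0,"linear":[-0.58,0,-0.69],"twist":0},{"jaw":0,"linear":[-0.58,0,-0.69],"twist":0},{"jaw":0,"linear":[-0.58,0,-0.69],"twist":0},{"jaw":0,"linear":[-0.58,0,-0.69],"twist":0},{"jaw":0,"linear":[-0.58,0,-0.69],"twist":0},{"jaw":0,"linear":[-0.58,0,-0.69],"twist":0},{"jaw":0,"linear":[-0.58,0,-0.69],"twist":0},{"jaw":0,"linear":[-0.58,0,-0.69],"twist":0},{"jaw":0,"linear":[-0.58,0,-0.69],"twist":0},{"jaw":0,"linear":[-0.58,0,-0.69],"twist":0},{"jaw":0,"linear":[-0.58,0,-0.69],"twist":0}]'
python3 -m pendant '[{"jaw":0,"linear":[0,0,-1],"twist":0},{"jaw":0,"linear":[0,0,-1],"twist":0},{"jaw":0,"linear":[0,0,-1],"twist":0},{"jaw":0,"linear":[0,0,0],"twist":0},{"jaw":0,"linear":[0,0,0],"twist":0}]'
python3 - <<'E'
from h import *
o,r=state(); c=grab('side'); p=proj(c,o['position']); print(p)
u,v=p.astype(int); x=max(u-70,0);y=max(v-50,0)
cv2.imwrite('pics/s2.png',cv2.resize(c['color'][y:y+120,x:x+140],(700,600),interpolation=cv2.INTER_CUBIC))
E
```

```text
time: 4.82
position: [0.4423, -0.2909, 0.205]
tool_rot: [0.998, -0.07, -0.0, -0.0]
ft_force: [0.7, 0.3, -2.0]
grip_width: 0.0294
grip_force: 19.9
time: 5.23
position: [0.4436, -0.2915, 0.2353]
tool_rot: [0.998, -0.07, 0.001, 0.001]
ft_force: [0.1, 0.7, -0.8]
grip_width: 0.0297
grip_force: 19.9
t 5.2333 p [ 0.4436 -0.2915  0.2353] q [-0.792  0.406  1.674  0.     1.059  0.918] w 0.029679492532041777 gf 19.94072663364932 ft [ 0.06  0.68 -0.81] 
 [[ 0.99  -0.139  0.002]
 [-0.139 -0.99  -0.002]
 [ 0.002  0.001 -1.   ]]
[232.81482784 173.63425724]
```

View pics/s2.png

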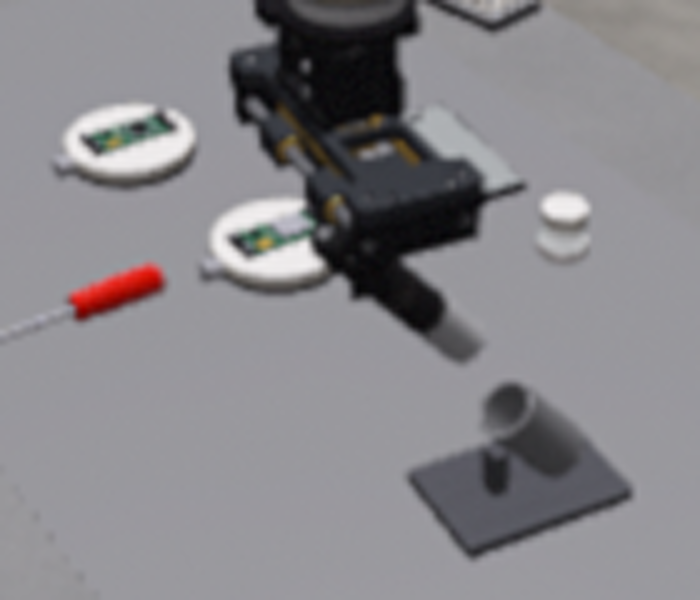

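Scope is out and held, still at 40°. I'll move clear of the stand, low over the bare bench, and relax the grip so it swings down.

```bash
python3 -m pendant '[{"jaw":0,"linear":[-1.5,0,0],"twist":0},{"jaw":0,"linear":[-2,0,0],"twist":0},{"jaw":0,"linear":[-2,0,0],"twist":0},{"jaw":0,"linear":[-1.5,0,0],"twist":0},{"jaw":0,"linear":[0,0,1.5],"twist":0},{"jaw":0,"linear":[0,0,2],"twist":0},{"jaw":0,"linear":[0,0,2],"twist":0},{"jaw":0,"linear":[0,0,2],"twist":0},{"jaw":0,"linear":[0,0,1.5],"twist":0},{"jaw":0,"linear":[0,0,0.5],"twist":0},{"jaw":0,"linear":[0,0,0],"twist":0}]'
python3 -m pendant '[{"jaw":0,"linear":[0,0,0],"twist":0},{"jaw":0,"linear":[0,0,0],"twist":0},{"jaw":0,"linear":[0,0,0],"twist":0},{"jaw":0,"linear":[0,0,0],"twist":0},{"jaw":0,"linear":[0,0,0],"twist":0},{"jaw":0,"linear":[0,0,0],"twist":0}]' 4
python3 - <<'E'
from h import *
o,r=state(); c=grab('side'); p=proj(c,o['position']); print(p)
u,v=p.astype(int); x=max(u-50,0);y=max(v-40,0)
cv2.imwrite('pics/s3.png',cv2.resize(c['color'][y:y+90,x:x+105],(700,600),interpolation=cv2.INTER_CUBIC))
E
```

```text
time: 6.2
position: [0.373, -0.2804, 0.1378]
tool_rot: [0.998, -0.07, -0.001, -0.002]
ft_force: [0.5, -0.5, -1.2]
grip_width: 0.0296
grip_force: 19.9
time: 6.7
position: [0.3738, -0.2815, 0.1398]
tool_rot: [0.998, -0.07, 0.0, 0.0]
ft_force: [-1.0, 0.5, -1.0]
grip_width: 0.0301
grip_force: 4.0
t 6.7 p [ 0.3738 -0.2815  0.1398] q [-0.885  0.485  1.916  0.     0.74   0.826] w 0.03007710015635328 gf 3.9999713694123784 ft [-1.    0.53 -0.98] 
 [[ 0.99  -0.139  0.001]
 [-0.139 -0.99  -0.001]
 [ 0.001  0.001 -1.   ]]
[211.90624832 205.439175  ]
```

View pics/s3.png

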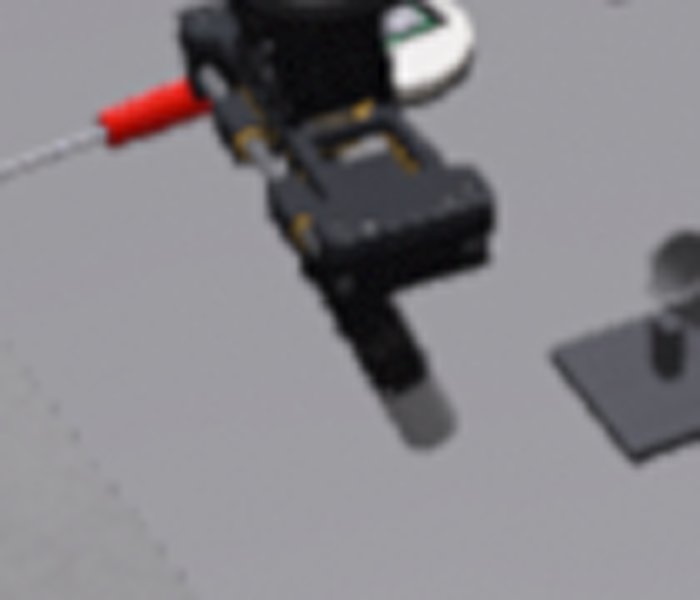

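It is swinging down at 4 N (lens now at (420,430), less tilted). I'll ease to 3 N, wait, and measure the tilt from depth.

```bash
cat >> h.py <<'E'
def rod(names=('side','scene')):
    from scipy.optimize import least_squares
    o,r=state(); g=np.array(o['position']); X=r[:,0]; Y=r[:,1]
    for n in names:
        c=grab(n); P=cloud(c); e=P-g; z=P[...,2]
        m=(z<g[2]-.022)&(z>max(.012,g[2]-.14))&(np.abs(e@Y)<.022)&(e@X>-.05)&(e@X<.12)
        Q=P[m]; 
        if len(Q)<20: print(n,'few',len(Q)); continue
        def res(p):
            d=X*np.sin(p[2])+Y*np.sin(p[3]); d=d-np.array([0,0,1])*np.sqrt(1-d@d)
            w=Q-(g+X*p[0]+Y*p[1]); w=w-np.outer(w@d,d); return np.linalg.norm(w,axis=1)-.015
        s=least_squares(res,[0,0,.3,0],loss='soft_l1',f_scale=.002); p=s.x
        d=X*np.sin(p[2])+Y*np.sin(p[3]); d=d-np.array([0,0,1])*np.sqrt(1-d@d)
        L=((Q-g)@d).max(); print(n,len(Q),'off mm',(p[:2]*1e3).round(1),'tilt x,y deg',np.degrees(p[2:]).round(1),'res',np.abs(s.fun).mean().round(4),'end along',L.round(4),'zmin',Q[:,2].min().round(4),'lens~',(g+X*p[0]+Y*p[1]+d*L).round(4))
E
python3 -m pendant '[{"jaw":0,"linear":[0,0,0],"twist":0},{"jaw":0,"linear":[0,0,0],"twist":0},{"jaw":0,"linear":[0,0,0],"twist":0},{"jaw":0,"linear":[0,0,0],"twist":0},{"jaw":0,"linear":[0,0,0],"twist":0},{"jaw":0,"linear":[0,0,0],"twist":0},{"jaw":0,"linear":[0,0,0],"twist":0},{"jaw":0,"linear":[0,0,0],"twist":0},{"jaw":0,"linear":[0,0,0],"twist":0},{"jaw":0,"linear":[0,0,0],"twist":0}]' 3
python3 -c "from h import *; rod()"
```

```text
time: 7.58
position: [0.3737, -0.2813, 0.1394]
tool_rot: [0.998, -0.07, 0.0, 0.0]
ft_force: [-1.5, 0.4, -0.9]
grip_width: 0.0295
grip_force: 3.0
t 7.5833 p [ 0.3737 -0.2813  0.1394] q [-0.885  0.486  1.916 -0.     0.739  0.826] w 0.029456966670501763 gf 2.9999929559926386 ft [-1.49  0.41 -0.92] 
 [[ 0.99  -0.139  0.   ]
 [-0.139 -0.99  -0.   ]
 [ 0.     0.    -1.   ]]
side 198 off mm [ 2.5 -1.7] tilt x,y deg [19.2 -0.2] res 0.0009 end along 0.1182 zmin 0.0254 lens~ [ 0.4149 -0.285   0.0278]
scene 206 off mm [ 0.7 -1.7] tilt x,y deg [19.2  0.3] res 0.0012 end along 0.1239 zmin 0.0258 lens~ [ 0.4149 -0.2859  0.0223]
```

Tilt settled at 19°, held by pad friction. I'll nudge the lens end against the low edge of the stand's foot (12 mm high, contact there is permitted), letting the rod pivot upright.

```bash
python3 -m pendant '[{"jaw":0,"linear":[0,0,0.5],"twist":0},{"jaw":0,"linear":[0,0,0.5],"twist":0},{"jaw":0,"linear":[0,0,0.5],"twist":0},{"jaw":0,"linear":[1,0,0],"twist":0},{"jaw":0,"linear":[1.5,0,0],"twist":0},{"jaw":0,"linear":[1.5,0,0],"twist":0},{"jaw":0,"linear":[1.5,0,0],"twist":0},{"jaw":0,"linear":[1,0,0],"twist":0},{"jaw":0,"linear":[0.5,0,0],"twist":0},{"jaw":0,"linear":[0.5,0,0],"twist":0},{"jaw":0,"linear":[0,0,0],"twist":0}]'
python3 -c "from h import *; rod()"
```

```text
time: 8.6
position: [0.4486, -0.2918, 0.1242]
tool_rot: [0.998, -0.07, 0.0, 0.0]
ft_force: [0.4, -0.1, -1.4]
grip_width: 0.0299
grip_force: 3.0
t 8.6 p [ 0.4486 -0.2918  0.1242] q [-0.786  0.577  1.761  0.     0.802  0.924] w 0.029852237190506652 gf 3.000087663422164 ft [ 0.35 -0.13 -1.36] 
 [[ 0.99  -0.139  0.   ]
 [-0.139 -0.99  -0.   ]
 [ 0.     0.    -1.   ]]
side 488 off mm [-226.8    8.8] tilt x,y deg [74.5 -1.4] res 0.014 end along 0.1448 zmin 0.012 lens~ [ 0.3614 -0.285   0.0857]
scene 258 off mm [-3.6342e+04  8.8000e+00] tilt x,y deg [89.9 -0. ] res 0.0119 end along 0.12 zmin 0.0121 lens~ [-35.4246   4.7227   0.112 ]
```

```bash
python3 -m pendant '[{"jaw":0,"linear":[0.5,0,0],"twist":0},{"jaw":0,"linear":[0.5,0,0],"twist":0},{"jaw":0,"linear":[0.5,0,0],"twist":0},{"jaw":0,"linear":[0.5,0,0],"twist":0},{"jaw":0,"linear":[0.5,0,0],"twist":0},{"jaw":0,"linear":[0.5,0,0],"twist":0},{"jaw":0,"linear":[0.4,0,0],"twist":0},{"jaw":0,"linear":[0.3,0,0],"twist":0},{"jaw":0,"linear":[0.2,0,0],"twist":0},{"jaw":0,"linear":[0,0,0],"twist":0}]'
python3 -m pendant '[{"jaw":0,"linear":[0,0,0],"twist":0},{"jaw":0,"linear":[0,0,0],"twist":0},{"jaw":0,"linear":[-0.5,0,0],"twist":0},{"jaw":0,"linear":[-1,0,0],"twist":0},{"jaw":0,"linear":[-0.5,0,-0.5],"twist":0},{"jaw":0,"linear":[0,0,-1.5],"twist":0},{"jaw":0,"linear":[0,0,-2],"twist":0},{"jaw":0,"linear":[0,0,-2.5],"twist":0},{"jaw":0,"linear":[0,0,-2.5],"twist":0},{"jaw":0,"linear":[0,0,-2],"twist":0},{"jaw":0,"linear":[0,0,-1],"twist":0},{"jaw":0,"linear":[0,0,0],"twist":0}]' 12
python3 - <<'E'
from h import *
rod(); c=load('side'); p=proj(c,robot.get_obs()['position'])
u,v=p.astype(int); x=max(u-50,0);y=max(v-40,0)
cv2.imwrite('pics/s4.png',cv2.resize(c['color'][y:y+90,x:x+105],(700,600),interpolation=cv2.INTER_CUBIC))
E
```

```text
time: 9.53
position: [0.487, -0.2972, 0.1243]
tool_rot: [0.998, -0.07, 0.0, 0.0]
ft_force: [-0.5, -0.8, -0.8]
grip_width: 0.0301
grip_force: 3.0
time: 10.53
position: [0.4672, -0.2953, 0.247]
tool_rot: [0.998, -0.07, 0.002, 0.002]
ft_force: [0.5, -0.3, -1.8]
grip_width: 0.0294
grip_force: 12.0
t 10.5333 p [ 0.4672 -0.2953  0.247 ] q [-0.766  0.419  1.611 -0.     1.106  0.945] w 0.029421557014056993 gf 11.999843489611521 ft [ 0.49 -0.31 -1.84] 
 [[ 0.99  -0.14   0.004]
 [-0.139 -0.99  -0.004]
 [ 0.004  0.003 -1.   ]]
side 249 off mm [ 3.4 -1.5] tilt x,y deg [-2.1  0.2] res 0.0012 end along 0.1223 zmin 0.1249 lens~ [ 0.4663 -0.294   0.1248]
scene 193 off mm [-10.5   6.8] tilt x,y deg [ 15.4 -10.9] res 0.0043 end along 0.1223 zmin 0.1217 lens~ [ 0.4913 -0.2822  0.1315]
```

View pics/s4.png

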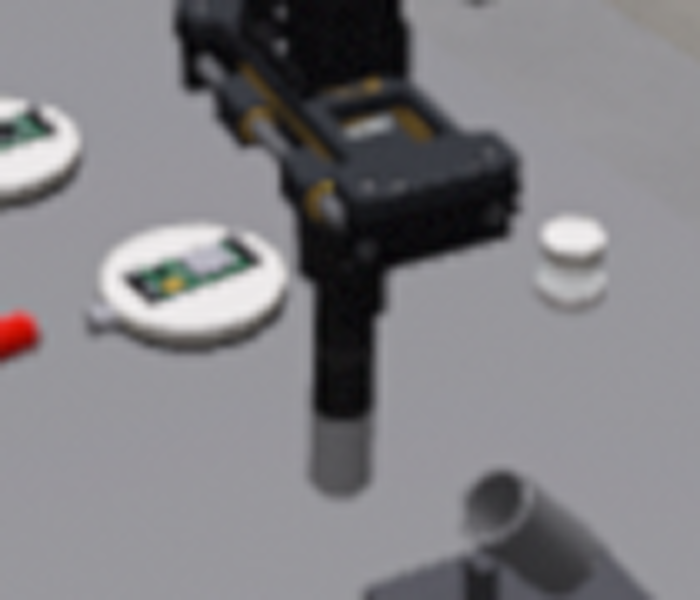

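Upright now: tilt about −2°, lens near image (342,475). Tighten the grip and carry it high to above fixture_1.

```bash
python3 -m pendant '[{"jaw":0,"linear":[0.06,-1,0],"twist":0},{"jaw":0,"linear":[0.06,-2,0],"twist":0},{"jaw":0,"linear":[0.06,-2.5,0],"twist":0},{"jaw":0,"linear":[0.06,-2.5,0],"twist":0},{"jaw":0,"linear":[0.06,-2.5,0],"twist":0},{"jaw":0,"linear":[0.06,-2.5,0],"twist":0},{"jaw":0,"linear":[0.06,-2.5,0],"twist":0},{"jaw":0,"linear":[0.06,-2.5,0],"twist":0},{"jaw":0,"linear":[0.06,-2.5,0],"twist":0},{"jaw":0,"linear":[0.06,-2.5,0],"twist":0},{"jaw":0,"linear":[0.06,-2.5,0],"twist":0},{"jaw":0,"linear":[0.06,-2.5,0],"twist":0}]' 25
python3 -m pendant '[{"jaw":0,"linear":[0.06,-2.5,0],"twist":0},{"jaw":0,"linear":[0.06,-2.5,0],"twist":0},{"jaw":0,"linear":[0.06,-2.5,0],"twist":0},{"jaw":0,"linear":[0.06,-2.5,0],"twist":0},{"jaw":0,"linear":[0.06,-2.5,0],"twist":0},{"jaw":0,"linear":[0.06,-2.5,0],"twist":0},{"jaw":0,"linear":[0.06,-2.5,0],"twist":0},{"jaw":0,"linear":[0.06,-2.5,0],"twist":0},{"jaw":0,"linear":[0.06,-2,0],"twist":0},{"jaw":0,"linear":[0.06,-1.5,0],"twist":0},{"jaw":0,"linear":[0.06,-1,0],"twist":0},{"jaw":0,"linear":[0.06,-0.5,0],"twist":0}]'
python3 -m pendant '[{"jaw":0,"linear":[0,0,0],"twist":0},{"jaw":0,"linear":[0,0,0],"twist":0},{"jaw":0,"linear":[0,0,0],"twist":0}]'
python3 - <<'E'
from h import *
rod(); o=robot.get_obs()
ims=[]
for n in ('side','scene'):
    c=load(n); u,v=proj(c,np.array(o['position'])-[0,0,.1]).astype(int); x=max(u-40,0);y=max(v-50,0); print(n,x,y)
    ims.append(cv2.resize(c['color'][y:y+120,x:x+80],(400,600),interpolation=cv2.INTER_CUBIC))
cv2.imwrite('pics/s5.png',np.hstack(ims))
E
```

```text
time: 11.63
position: [0.5115, -0.0159, 0.2426]
tool_rot: [0.998, -0.07, -0.002, -0.001]
ft_force: [0.4, 0.2, -0.5]
grip_width: 0.0293
grip_force: 25.0
time: 12.63
position: [0.5541, 0.2297, 0.2432]
tool_rot: [0.998, -0.069, -0.001, 0.0]
ft_force: [-0.1, -0.6, -0.5]
grip_width: 0.0295
grip_force: 25.0
time: 12.88
position: [0.5546, 0.2274, 0.2442]
tool_rot: [0.998, -0.07, -0.0, 0.0]
ft_force: [-0.5, 0.9, -0.9]
grip_width: 0.0294
grip_force: 25.0
t 12.8833 p [0.5546 0.2274 0.2442] q [ 0.203  0.488  1.493 -0.     1.161  1.915] w 0.029438865955099376 gf 24.99959370936267 ft [-0.48  0.94 -0.87] 
 [[ 0.99  -0.14  -0.001]
 [-0.14  -0.99  -0.001]
 [-0.001  0.001 -1.   ]]
side 166 off mm [ 2.6 -2.6] tilt x,y deg [-2.6  0.4] res 0.002 end along 0.1204 zmin 0.1235 lens~ [0.5519 0.2296 0.1239]
scene 260 off mm [-9.9 -5.7] tilt x,y deg [15.5  6. ] res 0.0044 end along 0.1224 zmin 0.1199 lens~ [0.5762 0.2171 0.127 ]
side 148 73
scene 365 177
```

View pics/s5.png

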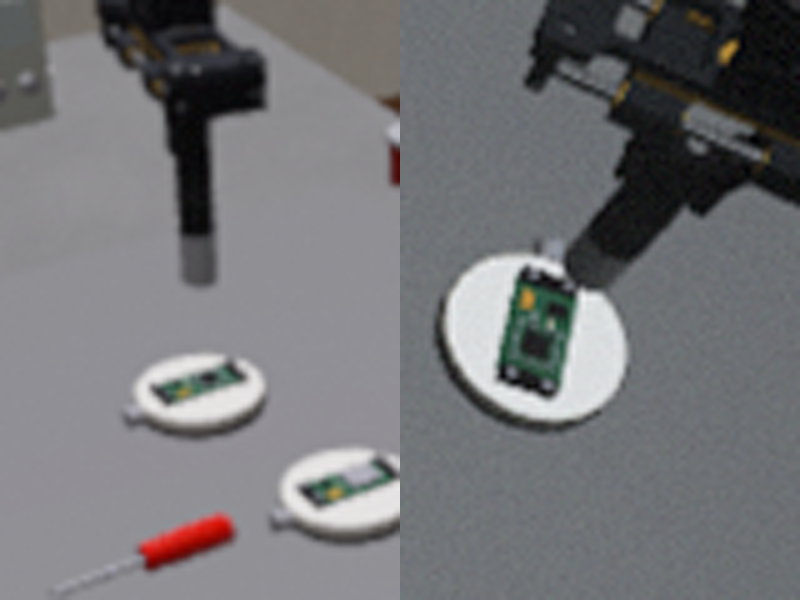

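Images show the scope upright, with the lens at side ≈(187.8,128) and scene ≈(404,231.5). The chip is at side (190,148.8) and scene (392,246), consistent with before. I'll triangulate lens and chip.

Run:
```python
from h import *
a=load('scene');s=load('side')
def tri(ua,us):
    A=[]
    for c,(u,v) in ((a,ua),(s,us)):
        V=np.array(c['view']);x=(u-c['cx'])/f(c);y=(v-c['cy'])/f(c); A+= [x*V[2]-V[0],y*V[2]-V[1]]
    w=np.linalg.svd(np.array(A))[2][-1]; return w[:3]/w[3]
L=tri((404,231.5),(187.8,128));C=tri((392,246),(190,148.5));o,r=state()
print('lens',L,'chip',C,'move to .556,.2327 xy tool cm (lens at tri / at tcp)',100*r.T@(C-L),100*r.T@(np.array([.556,.2327,.244])-o['position']))
for c in (a,s): print(proj(c,[.5535,.2285,.125]),proj(c,[.5535,.2285,.2]))
```

```text
t 12.9833 p [0.5548 0.2274 0.2444] q [ 0.203  0.488  1.493 -0.     1.161  1.915] w 0.029497706009554907 gf 24.99966728151776 ft [-0.11 -0.55 -1.02] 
 [[ 0.99  -0.141 -0.   ]
 [-0.141 -0.99  -0.   ]
 [-0.     0.    -1.   ]]
lens [0.55497899 0.23281844 0.12282452] chip [0.55602612 0.23335426 0.02385944] move to .556,.2327 xy tool cm (lens at tri / at tcp) [ 0.09791142 -0.07092633  9.89646888] [ 0.04801868 -0.54024736  0.04057869]
[403.06854033 229.98896403] [413.77107369 217.3530607 ]
[188.09207781 128.14274191] [186.51150691 111.44711097]
```

```bash
python3 -m pendant '[{"jaw":0,"linear":[0.15,-0.35,0],"twist":0},{"jaw":0,"linear":[0,0,0.5],"twist":0},{"jaw":0,"linear":[0,0,1],"twist":0},{"jaw":0,"linear":[0,0,1],"twist":0},{"jaw":0,"linear":[0,0,1],"twist":0},{"jaw":0,"linear":[0,0,1],"twist":0},{"jaw":0,"linear":[0,0,0.7],"twist":0},{"jaw":0,"linear":[0,0,0.4],"twist":0},{"jaw":0,"linear":[0,0,0],"twist":0},{"jaw":0,"linear":[0,0,0],"twist":0},{"jaw":0,"linear":[0,0,0],"twist":0},{"jaw":0,"linear":[0,0,0],"twist":0}]'
python3 - <<'E'
from h import *
rod(('side',)); grab('scene'); o=robot.get_obs()
ims=[]
for n in ('side','scene'):
    c=load(n); u,v=proj(c,np.array(o['position'])-[0,0,.12]).astype(int); x=max(u-27,0);y=max(v-40,0); print(n,x,y,proj(c,[.556,.233,.066]))
    ims.append(cv2.resize(c['color'][y:y+80,x:x+53],(400,600),interpolation=cv2.INTER_CUBIC))
cv2.imwrite('pics/s6.png',np.hstack(ims))
E
```

```text
time: 13.98
position: [0.5572, 0.2318, 0.189]
tool_rot: [0.998, -0.07, 0.001, -0.0]
ft_force: [0.6, -0.5, -1.8]
grip_width: 0.0294
grip_force: 25.0
t 13.9833 p [0.5572 0.2318 0.189 ] q [0.209 0.558 1.539 0.    1.043 1.92 ] w 0.02942938934999232 gf 24.999786108965054 ft [ 0.6  -0.46 -1.77] 
 [[ 0.99  -0.139  0.001]
 [-0.139 -0.99   0.   ]
 [ 0.001 -0.001 -1.   ]]
side 150 off mm [ 1.7 -1.9] tilt x,y deg [-1.7 -0.2] res 0.002 end along 0.1181 zmin 0.0712 lens~ [0.5558 0.2343 0.0709]
side 162 99 [189.31241605 140.0215851 ]
scene 369 199 [396.97626635 240.09647147]
```

View pics/s6.png

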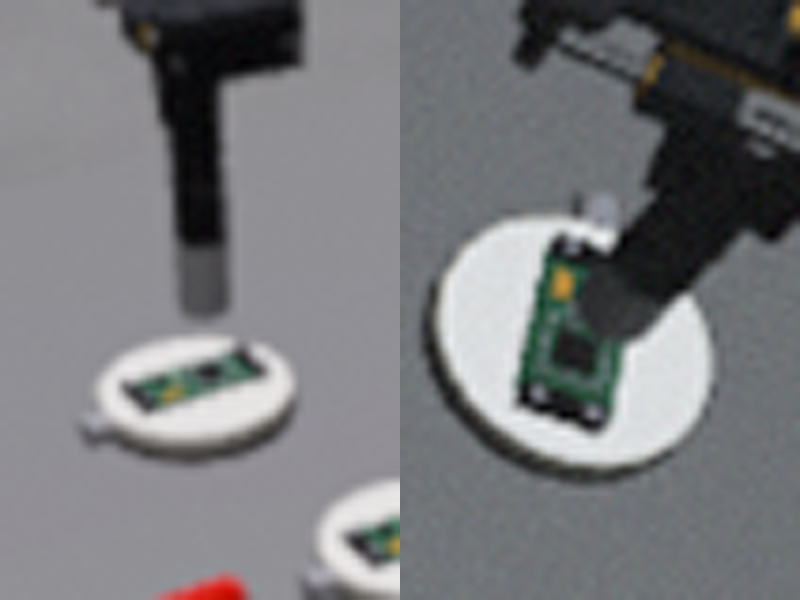

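Lens sits at ≈(0.556, 0.234, 0.070), above the bare chip at (0.556, 0.233). It is upright within ~2° and clear of the board. Settle and hand in.

```bash
python3 -m pendant '[{"jaw":0,"linear":[0,0,0.2],"twist":0},{"jaw":0,"linear":[0,0,0],"twist":0},{"jaw":0,"linear":[0,0,0],"twist":0},{"jaw":0,"linear":[0,0,0],"twist":0},{"jaw":0,"linear":[0,0,0],"twist":0},{"jaw":0,"linear":[0,0,0],"twist":0}]'
python3 -c "from rig import robot; print(robot.hand_in())"
```

```text
time: 14.58
position: [0.5568, 0.2317, 0.1864]
tool_rot: [0.998, -0.07, 0.0, 0.0]
ft_force: [0.0, 0.9, -0.2]
grip_width: 0.0294
grip_force: 25.0
the job is handed in; nothing more can be done
None
```

I handed the job in with the scope still gripped, lens down about 42 mm above the bare chip on fixture_1, measured roughly 1–2 mm off-centre and 2° from vertical; the hand-in returned no verdict.

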